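# Slide a freshly painted pot on its board round the clutter to the drying station

## Task

The pot on the ware board has just been painted: slide the board flat along the bench, without touching the pot, to the heat-gun drying station and in past its sprung roller until it is fully home, flush against the long fence and against the back stop, wherever that has been clamped, so that the stop's switch button is pressed in. Steer the board clear of the banding wheel, the glaze tub and the brush mug, which must not be touched; push gently, under 25 N even when it meets the stop, never lift the board, and leave the other things on the bench alone.

Things in the scene. Friction and masses are not known exactly. Their poses are not given: they have to be found in the camera images.
- board: Loose square plywood ware board, 160 x 160 x 15 mm thick, corners rounded to 10 mm, flat on the bench, the pot on its middle (0.35 to 0.7 kg in all). Origin: centre of its underside; x, y along its edges. Too wide to grasp: pushed on its edges. Starts within 0.3 rad of the world axes; any edge may lead. Sliding takes 2 to 8 N, beside the sprung roller up to 15 N; the push must stay under 25 N.
- pot_mid (a point): Middle (31 mm above its foot) of the freshly painted clay pot that stands loose on the board: round, 80 mm across, 62 mm high, so its rim is 77 mm above the bench. Not to be touched.
- station: Drying station, fixed: a wooden fence, a clamped back stop, a sprung roller, a heat gun on a stand. Origin: on the bench, where the board's centre is when it meets the back stop at the stop's nearest setting. Its +y (to the robot's left, turned up to 0.1 rad) is the way in, its -y side the open mouth. The board sits home with its edges along these axes. Gun's nozzle tip: y = +140 mm, 90 mm up.
- fence (a point): Point on the long fence's face, at mid-height: 80 mm along +x from the station's origin. Batten 25 mm high, 24 mm thick, lying along the station's y from y = -85 mm to y = +170 mm, with a further lead-in of 52 mm at the mouth that flares outwards by 19 mm.
- switch (a joint): Steel push button of the switch in the back stop's face, m: 0 is out (4 mm proud of the face), 0.004 is pressed in flush (1.4 N). The stop is a batten across the way in, 25 mm high; it is clamped on the fence's track at a new setting each time, its face 80 to 135 mm along the station's +y from its origin, and its setting is not measured: it must be felt for. The button is 25 mm to the -x side of the middle.
- roller (a point): Innermost point of the sprung roller when fully out, 12 mm above the bench: 75 mm to the -x side and 20 mm to the +y side of the station's origin. White, 20 mm in diameter, on a low steel catch. The board's leading corner pushes it back 5 mm; it then presses the board's edge towards the long fence with about 5 N.
- catch (a joint): How far the sprung roller is pushed back, m: 0 is fully out, about 0.005 with the board beside it, 0.010 its end. It starts at 2 N and stiffens by 0.6 N per mm.
- wheel: Cast-iron banding wheel, heavy, does not move: round head of 180 mm diameter from 95 to 112 mm above the bench, thin stem, foot of 132 mm diameter. Origin: centre of its foot on the bench. It stands on the robot's side of the way into the station; keep clear of its whole 180 mm circle.
- tub: Full glaze tub, heavy, does not move: white cylinder of 102 mm diameter, 108 mm high. Origin: centre of its base. It stands beyond the way into the station.
- brush_mug: Full mug of brushes, heavy, does not move: 84 mm diameter, 92 mm high, its handle reaching 73 mm out on its +y side, brushes fanning out to 50 mm from its axis and up to 205 mm high. Origin: centre of its base. It stands beyond the way into the station; it and the tub may change places.
- glaze_bottle: Bystander: small loose bottle, 42 mm diameter, 85 mm high. Origin: centre of its base.
- dish: Bystander: small loose green dish, 90 mm across, 32 mm high. Origin: centre of its base.
- spatula: Bystander: loose spatula, 190 mm long, lying on the bench. Origin: on its underside near its middle.
Not all that is in view belongs to the job. Several things look just like the board: the one meant starts farthest to the robot's left.

How it is judged (in metres and radians):
On the way:
1. the board has slid in at the mouth along the fence and has pushed the sprung roller back (value of joint catch above 0.003 m and y of board in the frame of station between -0.065 and -0.006 m), for 0.2 s.
At the end, for the whole second after the job is handed in: The board lies flat and at rest, flush with the back stop (its switch button pressed in at least 2.5 of its 4 mm) and with the long fence to 2 mm, square to them within 0.025 rad, the sprung roller pressing on its edge, and the pot still stands upright within 15 mm of the board's middle (value of joint switch above 0.0025 m and x of board in the frame of station between -0.002 and 0.003 m and z of board in the frame of station below 0.003 m and (angle between the x axis of board and the x axis of station, either way round below 0.025 rad or angle between the x axis of board and the y axis of station, either way round below 0.025 rad) and value of joint catch above 0.003 m and linear speed of board below 0.01 m/s and horizontal distance between pot_mid and board below 0.015 m and angle between pot_mid's own z axis and vertical below 0.1 rad); the robot touches nothing.
It fails at once if the fingers or the arm push the board with more than 25 N (contact force between any of the fingers, the arm and board above 25 N).
It fails at once if the robot touches the wet pot (contact force between any of the fingers, the arm and pot above 0.2 N).
It fails at once if the board, the pot or the robot touches the banding wheel, the tub or the brush mug (contact force between any of board, pot and wheel above 0.2 N or contact force between any of board, pot and tub above 0.2 N or contact force between any of board, pot and brush_mug above 0.2 N or contact force between any of the fingers, the arm and wheel above 0.5 N or contact force between any of the fingers, the arm and tub above 0.5 N or contact force between any of the fingers, the arm and brush_mug above 0.5 N).
It fails at once if the board is lifted or tipped, or the pot slips on it or topples (height (world z) of board above 0.008 m or angle between board's own z axis and vertical above 0.08 rad or horizontal distance between pot_mid and board above 0.015 m or angle between pot_mid's own z axis and vertical above 0.2 rad).
It fails at once if the bottle, the dish or the spatula is disturbed (distance of any of glaze_bottle, dish, spatula from where it was at the start of the episode above 0.02 m).
It also fails if it takes over 72 s, if anything falls off the work surface, if the arm or the gripper's body presses on something with over 40 N, if the wrist force passes 120 N, or if a joint passes its speed limit or range.

## Robot

A 7-joint arm with a two-finger parallel gripper is mounted at the origin on the work surface. World frame = base frame: x ahead of the robot, y to its left, z up, the work surface at z = 0. Lengths are in m, angles in degrees, forces in N, time in s.
With the tool pointing down it reaches from about 0.425 to 1.025 m from the base axis. Payload 9.4 kg.
Tool frame: the origin (TCP) lies where the fingers leave the gripper's body, on its centre line; the fingertips stand 84 mm ahead of it and the grasp point (between the pads) lies 65 mm ahead of it; z points along the fingers, y is the line along which they close (so a half turn about z gives the same grasp; the last joint's range is limited). The gripper opens to 93 mm and grips with 3 to 60 N. Pads are 15 mm wide; open, the fingers measure 128 mm over their backs; the gripper's body (75 mm by 188 mm) begins 65 mm behind the grasp point.
Start: joints at [-78.765, 34.337, -0.143, 91.639, 0.103, 54.024, -4.572], TCP at [0.195, 0.698, 0.303] pointing down, gripper open.
Joint ranges: [-147.43, 147.43], [-19.82, 112.94], [-74.19, 73.91], [6.32, 146.72], [-59.91, 239.91], [6.04, 106.73], [-150.56, 150.56]. Speed limits (degrees/s): [127.2, 127.2, 172.46, 172.46, 180, 180, 180].

## Interface

Orientations are given as [roll, pitch, yaw] about the fixed x, y, z axes, in that order (R = Rz(yaw) Ry(pitch) Rx(roll)).
In Python, from workcell import ctrl gives the robot as it stands.
- The arm moves only by the shell command python3 -m inch 'ROWS'. ROWS is JSON, a list of rows, each a list of 7 numbers: the shift along the tool's x, y, z in cm, then the turn, a rotation vector about the tool's x, y, z in degrees, then the finger opening in cm, from 0 to 9.3. In form: [[x, y, z, wx, wy, wz, jaw], ...]. A call has 1 to 5 rows; each row shifts and turns the commanded pose from where the row before left it, along the tool's axes as they then stand; what a row does not reach is not made up. A row lasts 1/12 s, in which the tool goes at most 41.7 mm and 7.16 degrees, less where a joint would pass 70% of its speed; a pose out of reach is approached as far as the arm can. A call is refused whole if a number of a shift passes 4.17 or a number of a turn 7.16, either way. A call with a gripper value outside its range is refused whole. The fingers move at their own pace and stop on an object; the grip force is fixed at half the most. Time passes only in rows, so rows that do not move let the fingers close. It gives the time, the measured TCP pose, the force, the opening and the grip force at its end, in the units of the state.
- ctrl.get_state(): the state, without advancing time (a new reading comes with each control period).
- ctrl.capture(name): name is "scene" or "top"; returns (picture, depth): 384x512x3 uint8, red, green, blue; 384x512 float32, m along the optical axis (not along the pixel's ray), 0 where there is no reading.
- ctrl.camera_info(name): a dict with "fx", "fy", "cx", "cy" (pixels), "R" (3x3) and "t" (3): a world point X has camera coordinates R X + t. Camera axes: x right, y down, z forward; pixel columns grow to the right and rows downward; lengths in m; the calibration is good to about 2 mm. A picture is of the moment at which its call begins. camera_info takes no time and is no camera call.
- ctrl.close_job(): hands the job in; it is judged then, once.
The state is a dict: "clock": time; "qpos": joint angles; "joint_velocities": joint speeds; "joint_efforts": joint torques, N m; "tool_pos": TCP position; "tool_rot": TCP orientation; "contact_force": force on the tool from outside, world axes, zero at the start; "ft_torque": the same for the moment, N m; "grip_width": finger opening in m; "grasp_force": force on a finger pad.
Only numpy, scipy, OpenCV 4.12 (cv2) and the standard library are available. Lean on these libraries where they do the work, as an engineer would, in place of code of your own. Each camera call takes 0.05 s, during which the arm holds its last target. There are 200 camera calls.

## Working session

There is one attempt and no reset: what is moved stays moved. The work goes in short steps, Python scripts to look and compute and a shell command to move; the robot and the scene stay as the last step left them, time stands still between calls to the robot, and variables do not carry over. Pictures are saved under pics/ and viewed, at most 10 in all, crops included, and the job is handed in when it is done.

```bash
ls; mkdir -p pics; python3 - <<'E'
from workcell import ctrl
import cv2,numpy as np
for n in("top","scene"):
    p,d=ctrl.capture(n); cv2.imwrite(f"pics/{n}0.png",p[:,:,::-1]); np.savez(f"{n}0.npz",p=p,d=d)
    i=ctrl.camera_info(n); print(n,{k:np.round(v,3).tolist() for k,v in i.items()})
s=ctrl.get_state();print(s)
E
```

```text
pics
top {'fx': 475.614, 'fy': 475.614, 'cx': 255.153, 'cy': 184.93, 'R': [[0.005, -1.0, -0.009], [-0.996, -0.004, -0.084], [0.084, 0.009, -0.996]], 't': [-0.098, 0.466, 1.555]}
scene {'fx': 383.985, 'fy': 383.985, 'cx': 256.641, 'cy': 191.207, 'R': [[-0.467, 0.884, -0.02], [0.647, 0.326, -0.689], [-0.603, -0.335, -0.724]], 't': [0.312, -0.214, 1.532]}
{'clock': 0.1, 'qpos': array([-78.76360267,  34.38047684,  -0.14516253,  91.67586245,
         0.10437534,  54.02446641,  -4.5709632 ]), 'joint_velocities': array([ 0.04704693, -0.04242536,  0.09350605, -0.01853335, -0.05465825,
        0.00282303, -0.04405989]), 'joint_efforts': array([ 5.30847363e-03, -7.66555595e+01,  1.50228359e+00, -2.52937120e+01,
       -5.22776402e-02,  1.35574621e-02,  1.12780253e-04]), 'tool_pos': array([0.19527124, 0.69787575, 0.30194256]), 'tool_rot': array([-1.79919771e+02,  8.83183086e-03,  1.64373881e+02]), 'contact_force': array([0.17733356, 0.34670247, 0.22593536]), 'ft_torque': array([ 0.02922418,  0.00887125, -0.02605787]), 'grasp_force': 0.0, 'grip_width': 0.09293937249236488}
```

View pics/top0.png

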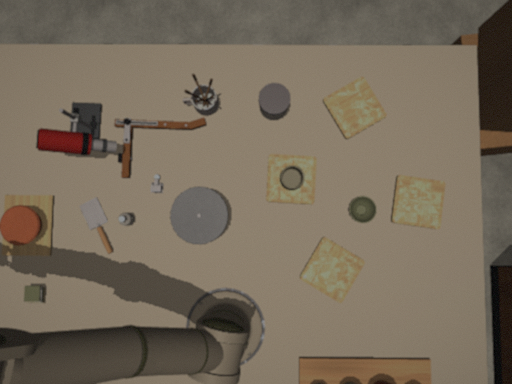

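View pics/scene0.png

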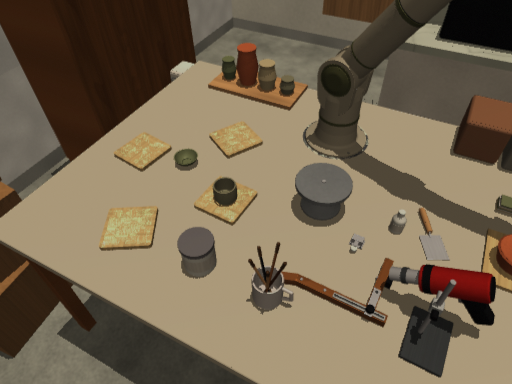

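The top view (robot base at (225,330), +y to the left) shows four board-like things:
- (291,180), with the pot on it
- (354,107)
- (418,201)
- (333,269)

The farthest left is (291,180), and it carries the pot. The station's fence is at (165,125), the stop at (126,160) and the roller at (157,184). The wheel is at (199,215), the mug at (204,98) and the tub at (275,100).

```bash
cat > h.py <<'E'
from workcell import ctrl
import cv2,numpy as np
def ray(n,uv,z):
    i=ctrl.camera_info(n);R=np.array(i["R"]);t=np.array(i["t"])
    uv=np.atleast_2d(uv).astype(float)
    d=np.c_[(uv[:,0]-i["cx"])/i["fx"],(uv[:,1]-i["cy"])/i["fy"],np.ones(len(uv))]@R
    c=-R.T@t
    return c+d*((z-c[2])/d[:,2])[:,None]
def cloud(n,d):
    i=ctrl.camera_info(n);R=np.array(i["R"]);t=np.array(i["t"])
    v,u=np.mgrid[:d.shape[0],:d.shape[1]]
    c=np.dstack([(u-i["cx"])/i["fx"]*d,(v-i["cy"])/i["fy"]*d,d])
    return (c-t)@R
def board(p,n="top",u0=200,u1=330,v0=145,v1=230):
    # yellow-ish mask, min-area rect on the plane z=.015
    hsv=cv2.cvtColor(p,cv2.COLOR_RGB2HSV)
    m=((hsv[...,1]>95)&(hsv[...,0]>15)&(hsv[...,0]<40)&(hsv[...,2]>60)).astype(np.uint8)
    w=np.zeros_like(m);w[v0:v1,u0:u1]=m[v0:v1,u0:u1]
    w=cv2.morphologyEx(w,cv2.MORPH_OPEN,np.ones((3,3)))
    cs=cv2.findContours(w,cv2.RETR_EXTERNAL,cv2.CHAIN_APPROX_NONE)[0]
    c=max(cs,key=cv2.contourArea)[:,0]
    P=ray(n,c,.015)[:,:2].astype(np.float32)
    return cv2.minAreaRect(P*1000),w
E
python3 - <<'E'
from h import *
p=np.load("top0.npz")["p"];d=np.load("top0.npz")["d"]
print(board(p)[0])
cv2.imwrite("pics/crop1.png",cv2.resize(p[75:260,90:330,::-1],None,fx=3,fy=3,interpolation=cv2.INTER_CUBIC))
X=cloud("top",d)
for u,v in[(199,215),(275,100),(204,98),(165,125),(126,165),(157,184),(291,180),(240,180)]: print(u,v,X[v,u].round(3))
for nm,(u0,u1,v0,v1),(a,b) in[("wheel",(160,240,180,250),(.1,.125)),("tub",(250,300,75,130),(.1,.115)),("pot",(270,312,155,205),(.068,.085)),("mug",(180,230,70,130),(.084,.097)),("bottle",(112,140,205,230),(.06,.095))]:
    W=X[v0:v1,u0:u1].reshape(-1,3);W=W[(W[:,2]>a)&(W[:,2]<b)];
    if len(W)>3:print(nm,len(W),cv2.minEnclosingCircle((W[:,:2]*1000).astype(np.float32)))
E
```

```text
((429.1804504394531, -280.45184326171875), (13.227678298950195, 16.657978057861328), 89.74358367919922)
199 215 [0.364 0.077 0.117]
275 100 [ 0.728 -0.158  0.113]
204 98 [0.746 0.072 0.067]
165 125 [0.667 0.208 0.019]
126 165 [0.53  0.332 0.03 ]
157 184 [0.468 0.23  0.021]
291 180 [ 0.483 -0.214  0.026]
240 180 [ 0.484 -0.045  0.006]
wheel 2609 ((366.0984802246094, 77.61930084228516), 89.94129943847656)
tub 774 ((737.2466430664062, -156.7346954345703), 52.31194305419922)
pot 122 ((489.1044006347656, -214.53311157226562), 38.52344512939453)
mug 140 ((744.1704711914062, 72.23372650146484), 42.85301208496094)
bottle 77 ((352.73468017578125, 322.3375549316406), 18.680566787719727)
```

View pics/crop1.png

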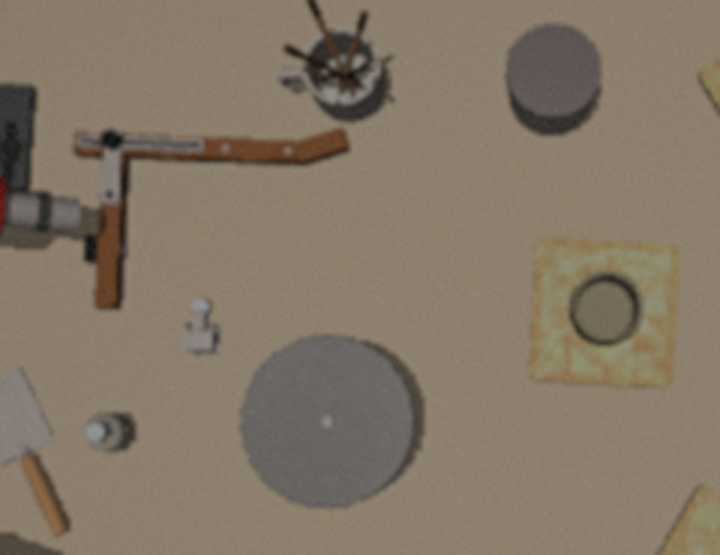

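The crop confirms the choice: board with pot, corners at about (538,238), (678,243), (672,387) and (530,382), nearly parallel to the fence already. The fence face runs from (125,157) to (300,164), the stop's face is at x≈122 and the roller is at (201,305). Next I measure these properly.

```bash
python3 - <<'E'
from h import *
f=np.load("top0.npz");p=f["p"];d=f["d"];X=cloud("top",d)
hsv=cv2.cvtColor(p,cv2.COLOR_RGB2HSV)
for u,v in[(275,160),(291,200),(240,180),(160,127),(128,170),(157,177)]: print((u,v),hsv[v,u])
C=lambda x,y:(90+(x-1)/3,75+(y-1)/3)
hand={"board":([C(538,238),C(678,243),C(672,387),C(530,382)],.015),"fence":([C(130,157),C(300,164)],.025),"leadtip":([C(348,148)],.025),"stop":([C(124,200),C(120,307)],.025),"roller":([C(201,305)],.02)}
for k,(q,z) in hand.items(): print(k,(ray("top",q,z)[:,:2]*1000).round(1).tolist())
Y=X.reshape(-1,3);ok=(d.reshape(-1)>0)
for nm,b in[("gun",(.5,.8,.3,.62)),("mug",(.68,.85,0,.15))]:
    k=ok&(Y[:,0]>b[0])&(Y[:,0]<b[1])&(Y[:,1]>b[2])&(Y[:,1]<b[3]);print(nm,Y[k,2].max())
# fence face edge: brown mask, lower boundary per column
br=((hsv[...,1]>hsv[180,240,1]+35)&(hsv[...,0]<20)).astype(np.uint8)
pts=[];
for u in range(140,186):
    r=np.where(br[112:140,u])[0]
    if len(r): pts.append((u,112+r.max()+.5))
F=ray("top",pts,.0)[:,:2]; print(len(pts)); c=np.polyfit(F[:,1],F[:,0],1);print("fence x=a*y+b at z0",c, np.std(np.polyval(c,F[:,1])-F[:,0]))
# board: saturation
m=((hsv[...,1].astype(int)>hsv[170:190,235:245,1].mean()+25)&(hsv[...,0]>12)).astype(np.uint8);w=np.zeros_like(m);w[145:215,255:325]=m[145:215,255:325]
w=cv2.morphologyEx(w,cv2.MORPH_CLOSE,np.ones((5,5)))
c=max(cv2.findContours(w,0,cv2.CHAIN_APPROX_NONE)[0],key=cv2.contourArea)[:,0]
print(cv2.minAreaRect((ray("top",c,.015)[:,:2]*1000).astype(np.float32)))
E
```

```text
(275, 160) [ 24  70 139]
(291, 200) [ 19 102 142]
(240, 180) [ 17  59 142]
(160, 127) [ 11 168  76]
(128, 170) [ 12 153  85]
(157, 177) [ 90   5 146]
board [[570.6, -141.1], [565.5, -296.6], [405.5, -289.1], [410.3, -132.7]]
fence [[658.4, 313.4], [651.1, 123.8]]
leadtip [[669.3, 70.6]]
stop [[610.0, 318.8], [490.5, 320.0]]
roller [[493.6, 231.6]]
gun 0.25600463020320835
mug 0.21269422131853785
46
fence x=a*y+b at z0 [0.02959937 0.65393391] 0.0008773164790276609
((488.2278747558594, -214.27883911132812), (159.09800720214844, 160.1418914794922), 86.76555633544922)
```

```bash
T='[0,0,0,0,0,6.93,9.3]'
python3 -m inch '[[0,0,0,0,0,6.93,9.3],[0,0,0,0,0,6.93,9.3],[0,0,0,0,0,6.93,9.3],[0,0,0,0,0,6.93,9.3],[0,0,0,0,0,6.93,9.3]]'
python3 -m inch '[[0,0,0,0,0,6.93,9.3],[0,0,0,0,0,6.93,9.3],[0,0,0,0,0,6.93,9.3],[0,0,0,0,0,6.93,9.3],[0,0,0,0,0,6.93,9.3]]'
python3 -m inch '[[0,0,0,0,0,6.93,9.3],[0,0,0,0,0,6.93,9.3],[-2.96,2.53,0,0,0,0,9.3],[-2.96,2.53,0,0,0,0,9.3],[-2.96,2.53,0,0,0,0,9.3]]'
python3 -m inch '[[-2.96,2.53,0,0,0,0,9.3],[-2.96,2.53,0,0,0,0,9.3],[-2.96,2.53,0,0,0,0,9.3],[-2.96,2.53,0,0,0,0,9.3],[-2.96,2.53,0,0,0,0,9.3]]'
python3 -m inch '[[-2.96,2.53,0,0,0,0,9.3],[-2.96,2.53,0,0,0,0,9.3],[-2.96,2.53,0,0,0,0,9.3],[-2.96,2.53,0,0,0,0,9.3],[0,0,0,0,0,0,9.3]]'
```

```text
clock: 0.52
tool_pos: [0.1953, 0.698, 0.3023]
tool_rot: [-180.0, 0.0, 129.4]
contact_force: [-0.0, -0.8, -0.1]
grip_width: 0.0925
grasp_force: 0.0
clock: 0.93
tool_pos: [0.1952, 0.698, 0.3023]
tool_rot: [-180.0, 0.0, 94.7]
contact_force: [0.0, 0.6, -0.2]
grip_width: 0.0929
grasp_force: 0.0
clock: 1.35
tool_pos: [0.2566, 0.5977, 0.3019]
tool_rot: [180.0, 0.1, 81.3]
contact_force: [1.3, 0.2, -0.1]
grip_width: 0.0929
grasp_force: 0.0
clock: 1.77
tool_pos: [0.3596, 0.4315, 0.3026]
tool_rot: [-180.0, 0.0, 81.2]
contact_force: [0.7, -0.5, -0.7]
grip_width: 0.0929
grasp_force: 0.0
clock: 2.18
tool_pos: [0.4448, 0.2935, 0.3033]
tool_rot: [179.9, 0.1, 80.7]
contact_force: [0.6, -1.1, -0.1]
grip_width: 0.0926
grasp_force: 0.0
```

```bash
python3 -m inch '[[-3.59,1.31,0,0,0,0,9.3],[-3.59,1.31,0,0,0,0,9.3],[-3.59,1.31,0,0,0,0,9.3],[-3.59,1.31,0,0,0,0,9.3],[-3.59,1.31,0,0,0,0,9.3]]'
python3 -m inch '[[-3.59,1.31,0,0,0,0,9.3],[-3.59,1.31,0,0,0,0,9.3],[-3.59,1.31,0,0,0,0,9.3],[-3.29,-1.15,0,0,0,0,9.3],[-3.29,-1.15,0,0,0,0,9.3]]'
python3 -m inch '[[-3.29,-1.15,0,0,0,0,9.3],[-3.29,-1.15,0,0,0,0,9.3],[-3.29,-1.15,0,0,0,0,9.3],[-3.29,-1.15,0,0,0,0,9.3],[-3.29,-1.15,0,0,0,0,9.3]]'
python3 -m inch '[[0,0,0,0,0,6.93,9.3],[0,0,0,0,0,6.93,9.3],[0,0,0,0,0,6.93,9.3],[0,0,0,0,0,6.93,9.3],[0,0,0,0,0,6.93,9.3]]'
python3 -m inch '[[0,0,0,0,0,6.93,9.3],[0,0,0,0,0,6.93,9.3],[0,0,0,0,0,6.93,9.3],[0,0,0,0,0,6.93,9.3],[0,0,0,0,0,6.93,9.3]]'
python3 -m inch '[[0,0,0,0,0,6.93,9.3],[0,0,0,0,0,6.93,9.3],[0,0,0,0,0,0,9.3],[0,0,0,0,0,0,9.3]]'
python3 -c "
from workcell import ctrl
print(ctrl.get_state())"
```

```text
clock: 2.6
tool_pos: [0.4783, 0.1119, 0.3027]
tool_rot: [-180.0, 0.0, 81.2]
contact_force: [0.9, -0.5, -0.5]
grip_width: 0.0932
grasp_force: 0.0
clock: 3.02
tool_pos: [0.4681, -0.0624, 0.3025]
tool_rot: [180.0, 0.0, 81.2]
contact_force: [-0.3, -0.6, -0.5]
grip_width: 0.0929
grasp_force: 0.0
clock: 3.43
tool_pos: [0.3851, -0.2154, 0.3027]
tool_rot: [180.0, -0.0, 81.2]
contact_force: [1.4, -0.8, -1.0]
grip_width: 0.0929
grasp_force: 0.0
clock: 3.85
tool_pos: [0.3859, -0.2143, 0.3027]
tool_rot: [-180.0, -0.0, 46.2]
contact_force: [-0.6, -0.5, -0.3]
grip_width: 0.093
grasp_force: 0.0
clock: 4.27
tool_pos: [0.3861, -0.2141, 0.3027]
tool_rot: [-180.0, 0.0, 11.6]
contact_force: [0.4, 0.5, -0.3]
grip_width: 0.0928
grasp_force: 0.0
clock: 4.6
tool_pos: [0.3861, -0.2141, 0.3026]
tool_rot: [180.0, 0.0, -1.7]
contact_force: [0.3, 0.4, 0.1]
grip_width: 0.0928
grasp_force: 0.0
{'clock': 4.6, 'qpos': array([-17.09974052,  21.25052552,  52.68126128, 129.32045804,
       -26.28950935,  40.49466614, -37.50059596]), 'joint_velocities': array([ 0.81407348, -0.41461238, -0.95049946, -0.02624104,  0.43159255,
       -0.07741037,  1.30183512]), 'joint_efforts': array([-3.59294135e-01, -3.70110977e+01,  7.96767086e+00, -1.82209575e+01,
       -1.76835135e-01,  3.37483689e-04, -5.32028731e-01]), 'tool_pos': array([ 0.38614107, -0.21405609,  0.30255936]), 'tool_rot': array([ 1.79980102e+02,  3.94738811e-02, -1.71690061e+00]), 'contact_force': array([0.26468819, 0.4237921 , 0.13490822]), 'ft_torque': array([-0.02699394,  0.17904756,  0.01207417]), 'grasp_force': 0.0, 'grip_width': 0.09275333059516712}
```

```bash
python3 -m inch '[[0,0,4,0,0,0,9.3],[0,0,4,0,0,0,9.3],[0,0,4,0,0,0,9.3],[0,0,4,0,0,0,9.3],[0,0,2.5,0,0,0,9.3]]'
python3 -m inch '[[0,0,1.5,0,0,0,9.3],[0,0,0.6,0,0,0,9.3],[0,0,0.4,0,0,0,9.3],[0,0,0,0,0,0,9.3]]'
python3 -m inch '[[0.2,0,0,0,0,0,9.3],[0.2,0,0,0,0,0,9.3],[0.2,0,0,0,0,0,9.3],[0.2,0,0,0,0,0,9.3],[0.2,0,0,0,0,0,9.3]]'
python3 -m inch '[[0.2,0,0,0,0,0,9.3],[0.2,0,0,0,0,0,9.3],[0.2,0,0,0,0,0,9.3],[0.2,0,0,0,0,0,9.3],[0.2,0,0,0,0,0,9.3]]'
```

```text
clock: 5.02
tool_pos: [0.3855, -0.2136, 0.115]
tool_rot: [-179.9, 0.1, -1.7]
contact_force: [-0.1, -0.8, -0.4]
grip_width: 0.0927
grasp_force: 0.0
clock: 5.35
tool_pos: [0.386, -0.2146, 0.0923]
tool_rot: [-179.9, 0.0, -1.9]
contact_force: [-0.0, -0.5, -0.0]
grip_width: 0.0932
grasp_force: 0.0
clock: 5.77
tool_pos: [0.3967, -0.2145, 0.0931]
tool_rot: [180.0, -0.0, -1.9]
contact_force: [-0.1, 0.5, 0.3]
grip_width: 0.0931
grasp_force: 0.0
clock: 6.18
tool_pos: [0.405, -0.215, 0.0928]
tool_rot: [-180.0, 0.1, -2.0]
contact_force: [-6.2, 0.1, 4.9]
grip_width: 0.093
grasp_force: 2.9
```

```bash
python3 -m inch '[[0.3,0,0,0,0,0,9.3],[0.35,0,0,0,0,0,9.3],[0.4,0,0,0,0,0,9.3],[0.4,0,0,0,0,0,9.3],[0.4,0,0,0,0,0,9.3]]'
python3 -m inch '[[0.4,0,0,0,0,0,9.3],[0.4,0,0,0,0,0,9.3],[0.4,0,0,0,0,0,9.3],[0.4,0,0,0,0,0,9.3],[0.4,0,0,0,0,0,9.3]]'
python3 -m inch '[[0.4,0,0,0,0,0,9.3],[0.4,0,0,0,0,0,9.3],[0.4,0,0,0,0,0,9.3],[0.4,0,0,0,0,0,9.3],[0.4,0,0,0,0,0,9.3]]'
python3 -m inch '[[0.4,0,0,0,0,0,9.3],[0.35,0,0,0,0,0,9.3],[0.25,0,0,0,0,0,9.3],[0.15,0,0,0,0,0,9.3],[0.1,0,0,0,0,0,9.3]]'
python3 -m inch '[[-0.3,0,0,0,0,0,9.3],[-1,0,0,0,0,0,9.3],[-2,0,0,0,0,0,9.3],[-2.5,0,0,0,0,0,9.3],[0,0,0,0,0,0,9.3]]'
cat >> h.py <<'E'
O=np.array([.579,.209]);TH=-.033
def look(name,u0,u1,v0,v1):
    p,d=ctrl.capture("top");np.savez(name+".npz",p=p,d=d);cv2.imwrite(f"pics/{name}.png",p[:,:,::-1])
    hsv=cv2.cvtColor(p,cv2.COLOR_RGB2HSV).astype(int)
    m=((hsv[...,1]>84)&(hsv[...,0]>12)&(hsv[...,0]<40)).astype(np.uint8);w=np.zeros_like(m);w[v0:v1,u0:u1]=m[v0:v1,u0:u1]
    w=cv2.morphologyEx(w,cv2.MORPH_CLOSE,np.ones((5,5)))
    c=max(cv2.findContours(w,0,cv2.CHAIN_APPROX_NONE)[0],key=cv2.contourArea)[:,0]
    r=cv2.minAreaRect((ray("top",c,.015)[:,:2]*1000).astype(np.float32));print("rect",np.round(r[0],1),np.round(r[1],1),r[2], "px",c.min(0),c.max(0))
    Xc=cloud("top",d)[v0:v1,u0:u1].reshape(-1,3);W=Xc[(Xc[:,2]>.068)&(Xc[:,2]<.085)]
    if len(W)>20:print("pot",len(W),cv2.minEnclosingCircle((W[:,:2]*1000).astype(np.float32)))
E
python3 -c "
from h import *
look('a1',255,325,125,205)"
```

```text
clock: 6.6
tool_pos: [0.4233, -0.2153, 0.0927]
tool_rot: [-179.9, 0.1, -2.0]
contact_force: [-5.9, 0.3, 5.4]
grip_width: 0.0931
grasp_force: 3.0
clock: 7.02
tool_pos: [0.4432, -0.2159, 0.0927]
tool_rot: [-179.9, 0.1, -2.0]
contact_force: [-6.4, -0.4, 4.7]
grip_width: 0.0927
grasp_force: 3.1
clock: 7.43
tool_pos: [0.4632, -0.2166, 0.0927]
tool_rot: [-179.9, 0.1, -2.0]
contact_force: [-6.5, -1.0, 4.6]
grip_width: 0.0932
grasp_force: 3.0
clock: 7.85
tool_pos: [0.4757, -0.217, 0.0926]
tool_rot: [-179.9, 0.1, -1.9]
contact_force: [-6.5, -0.1, 5.3]
grip_width: 0.0929
grasp_force: 2.9
clock: 8.27
tool_pos: [0.4138, -0.2155, 0.0931]
tool_rot: [-180.0, 0.2, -2.1]
contact_force: [-0.8, -0.0, 0.0]
grip_width: 0.0927
grasp_force: 0.0
rect [ 577.3 -215.9] [158.8 133.3] 87.28326416015625 px [268 132] [315 173]
pot 96 ((565.6638793945312, -215.39614868164062), 38.2818717956543)
```

```bash
python3 -m inch '[[0,0,-2.5,0,0,0,9.3],[0,0,-4,0,0,0,9.3],[0,0,-4,0,0,0,9.3],[0,0,-2,0,0,0,9.3]]'
python3 -m inch '[[3.03,1.99,0,0,0,0,9.3],[3.03,1.99,0,0,0,0,9.3],[3.03,1.99,0,0,0,0,9.3],[3.03,1.99,0,0,0,0,9.3],[3.03,1.99,0,0,0,0,9.3]]'
python3 -m inch '[[0,0,0,0,0,-6.93,9.3],[0,0,0,0,0,-6.93,9.3],[0,0,0,0,0,-6.93,9.3],[0,0,0,0,0,-6.93,9.3],[0,0,0,0,0,-6.93,9.3]]'
python3 -m inch '[[0,0,0,0,0,-6.93,9.3],[0,0,0,0,0,-6.93,9.3],[0,0,0,0,0,-6.93,9.3],[0,0,0,0,0,-6.93,9.3],[0,0,0,0,0,-6.93,9.3]]'
python3 -m inch '[[0,0,0,0,0,-6.93,9.3],[0,0,0,0,0,-6.93,9.3],[0,0,0,0,0,-6.93,9.3],[0,0,0,0,0,0,9.3],[0,0,0,0,0,0,9.3]]'
python3 -c "
from h import *
look('a2',255,325,125,205)
p=np.load('a2.npz')['p']
cv2.imwrite('pics/crop2.png',cv2.resize(p[75:260,110:350,::-1],None,fx=3,fy=3,interpolation=cv2.INTER_CUBIC))
print(ctrl.get_state()['qpos'].round(1))"
```

```text
clock: 8.65
tool_pos: [0.4196, -0.2161, 0.221]
tool_rot: [179.9, -0.1, -2.0]
contact_force: [0.1, -0.4, -0.0]
grip_width: 0.0928
grasp_force: 0.0
clock: 9.07
tool_pos: [0.5692, -0.3205, 0.2181]
tool_rot: [180.0, -0.0, -1.9]
contact_force: [0.4, -0.2, -0.6]
grip_width: 0.0929
grasp_force: 0.0
clock: 9.48
tool_pos: [0.5677, -0.3199, 0.2177]
tool_rot: [180.0, -0.0, 33.1]
contact_force: [1.5, -0.1, -0.3]
grip_width: 0.0929
grasp_force: 0.0
clock: 9.9
tool_pos: [0.5677, -0.3199, 0.2179]
tool_rot: [180.0, -0.0, 67.7]
contact_force: [0.2, -0.2, 0.3]
grip_width: 0.0931
grasp_force: 0.0
clock: 10.32
tool_pos: [0.5673, -0.3202, 0.2179]
tool_rot: [180.0, -0.0, 87.9]
contact_force: [-0.1, 0.8, -0.0]
grip_width: 0.0931
grasp_force: 0.0
rect [ 569.4 -224.5] [151.5 180. ] 0.16592149436473846 px [267 132] [321 177]
pot 86 ((565.7208862304688, -213.9084014892578), 38.537357330322266)
[ 14.8  35.5  14.9 106.6 -13.6  39.5  35.5]
```

View pics/crop2.png

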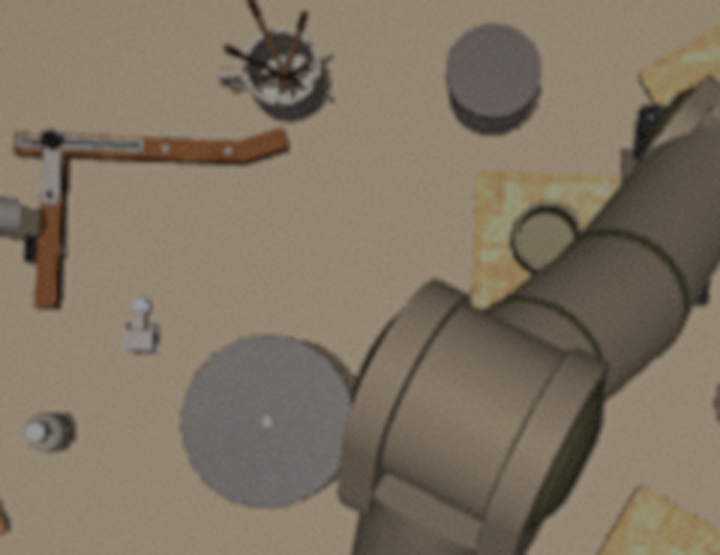

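The board is at crop left edge x≈475 and top y≈172, square to the axes. The pot is at (546,238). The gripper is behind the right edge of the board. The corridor to the mouth is clear, with the wheel at (268,420) and the tub at (493,75). I descend and start pushing along the station's +y.

```bash
python3 -m inch '[[0,-0.6,4,0,0,0,9.3],[0,0,4,0,0,0,9.3],[0,0,3,0,0,0,9.3],[0,0,1.2,0,0,0,9.3],[0,0,0.3,0,0,0,9.3]]'
python3 -m inch '[[0.3,0,0,0,0,0,9.3],[0.3,0,0,0,0,0,9.3],[0.3,0,0,0,0,0,9.3],[0.2,0,0,0,0,0,9.3],[0.2,0,0,0,0,0,9.3]]'
python3 -m inch '[[0.2,0,0,0,0,0,9.3],[0.2,0,0,0,0,0,9.3],[0.2,0,0,0,0,0,9.3],[0.2,0,0,0,0,0,9.3],[0.2,0,0,0,0,0,9.3]]'
```

```text
clock: 10.78
tool_pos: [0.5603, -0.3193, 0.0903]
tool_rot: [-179.8, -0.1, 88.0]
contact_force: [0.8, -0.9, 0.6]
grip_width: 0.0932
grasp_force: 0.0
clock: 11.2
tool_pos: [0.5621, -0.3066, 0.0941]
tool_rot: [179.9, 0.0, 88.2]
contact_force: [-0.2, -0.6, 0.6]
grip_width: 0.0931
grasp_force: 0.0
clock: 11.62
tool_pos: [0.5621, -0.2987, 0.0935]
tool_rot: [179.9, 0.2, 88.1]
contact_force: [0.7, -5.1, 4.9]
grip_width: 0.0929
grasp_force: 2.8
```

```bash
python3 -m inch '[[0.25,0,0,0,0,0,9.3],[0.3,0,0,0,0,0,9.3],[0.35,0,0,0,0,0,9.3],[0.4,0,0,0,0,0,9.3],[0.4,0,0,0,0,0,9.3]]'
python3 -m inch '[[0.4,0,0,0,0,0,9.3],[0.4,0,0,0,0,0,9.3],[0.4,0,0,0,0,0,9.3],[0.4,0,0,0,0,0,9.3],[0.4,0,0,0,0,0,9.3]]' | grep -E 'pos|force|rot'
python3 -m inch '[[0.4,0,0,0,0,0,9.3],[0.4,0,0,0,0,0,9.3],[0.4,0,0,0,0,0,9.3],[0.4,0,0,0,0,0,9.3],[0.4,0,0,0,0,0,9.3]]' | grep -E 'pos|force|rot'
python3 -m inch '[[0.4,0,0,0,0,0,9.3],[0.4,0,0,0,0,0,9.3],[0.4,0,0,0,0,0,9.3],[0.4,0,0,0,0,0,9.3],[0.4,0,0,0,0,0,9.3]]' | grep -E 'pos|force|rot'
python3 -m inch '[[0.4,0,0,0,0,0,9.3],[0.4,0,0,0,0,0,9.3],[0.3,0,0,0,0,0,9.3],[0.2,0,0,0,0,0,9.3],[0.1,0,0,0,0,0,9.3]]'
python3 -c "
from h import *
look('a3',215,305,130,205)
p=np.load('a3.npz')['p']
cv2.imwrite('pics/crop3.png',cv2.resize(p[75:260,110:350,::-1],None,fx=3,fy=3,interpolation=cv2.INTER_CUBIC))
print(ctrl.get_state()['qpos'].round(1))"
```

```text
clock: 12.03
tool_pos: [0.5627, -0.2817, 0.0935]
tool_rot: [179.9, 0.2, 88.0]
contact_force: [-0.3, -5.4, 3.4]
grip_width: 0.0931
grasp_force: 2.8
tool_pos: [0.5634, -0.2617, 0.0935]
tool_rot: [179.9, 0.2, 88.0]
contact_force: [-0.7, -5.4, 4.5]
grasp_force: 2.9
tool_pos: [0.5641, -0.2417, 0.0935]
tool_rot: [179.9, 0.2, 88.0]
contact_force: [0.2, -5.7, 4.3]
grasp_force: 2.9
tool_pos: [0.5647, -0.2217, 0.0935]
tool_rot: [179.9, 0.1, 88.0]
contact_force: [-0.7, -6.4, 5.0]
grasp_force: 3.0
clock: 13.7
tool_pos: [0.5652, -0.2075, 0.0935]
tool_rot: [179.9, 0.1, 88.1]
contact_force: [-0.1, -6.8, 4.4]
grip_width: 0.093
grasp_force: 2.9
rect [ 500.2 -173.6] [ 31. 163.] 74.24584197998047 px [270 151] [285 198]
[  7.7  43.2  10.6 116.5 -19.6  21.8  31.8]
```

View pics/crop3.png

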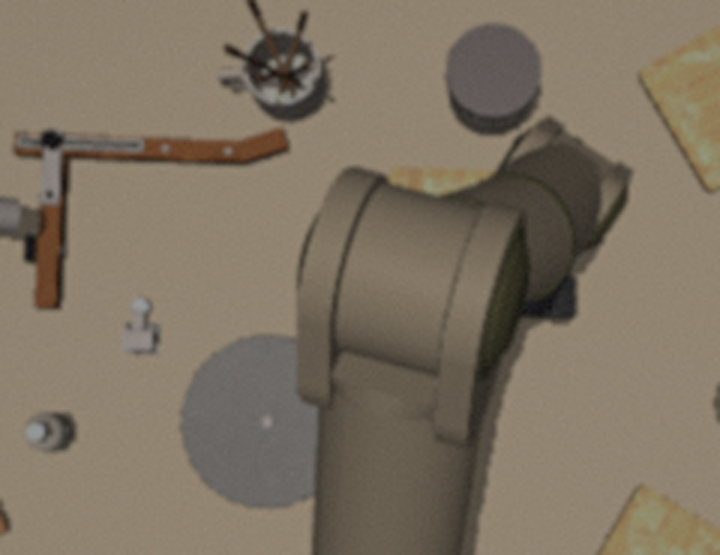

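The arm hides most of the board from above. Its upper edge shows at (390–500,168), parallel to the fence and in line with the mouth. I'll push on and then use the scene camera.

```bash
python3 -m inch '[[0.2,0,0,0,0,0,9.3],[0.3,0,0,0,0,0,9.3],[0.4,0,0,0,0,0,9.3],[0.4,0,0,0,0,0,9.3],[0.4,0,0,0,0,0,9.3]]'| grep -E 'pos|force|rot'
python3 -m inch '[[0.4,0,0,0,0,0,9.3],[0.4,0,0,0,0,0,9.3],[0.4,0,0,0,0,0,9.3],[0.4,0,0,0,0,0,9.3],[0.4,0,0,0,0,0,9.3]]' | grep -E 'pos|force|rot'
python3 -m inch '[[0.4,0,0,0,0,0,9.3],[0.4,0,0,0,0,0,9.3],[0.3,0,0,0,0,0,9.3],[0.2,0,0,0,0,0,9.3],[0.1,0,0,0,0,0,9.3]]'
python3 - <<'E'
from h import *
p,d=ctrl.capture("scene");np.savez('s4.npz',p=p,d=d)
cv2.imwrite('pics/s4.png',cv2.resize(p[100:340,130:430,::-1],None,fx=2.5,fy=2.5,interpolation=cv2.INTER_CUBIC))
E
```

```text
tool_pos: [0.5657, -0.1907, 0.0934]
tool_rot: [179.9, 0.1, 88.0]
contact_force: [1.0, -4.3, 4.2]
grasp_force: 2.9
tool_pos: [0.5664, -0.1706, 0.0934]
tool_rot: [179.9, 0.1, 88.0]
contact_force: [0.2, -6.2, 4.2]
grasp_force: 3.0
clock: 15.0
tool_pos: [0.5669, -0.1564, 0.0934]
tool_rot: [179.9, 0.1, 88.1]
contact_force: [0.4, -6.4, 5.4]
grip_width: 0.0928
grasp_force: 2.9
```

View pics/s4.png

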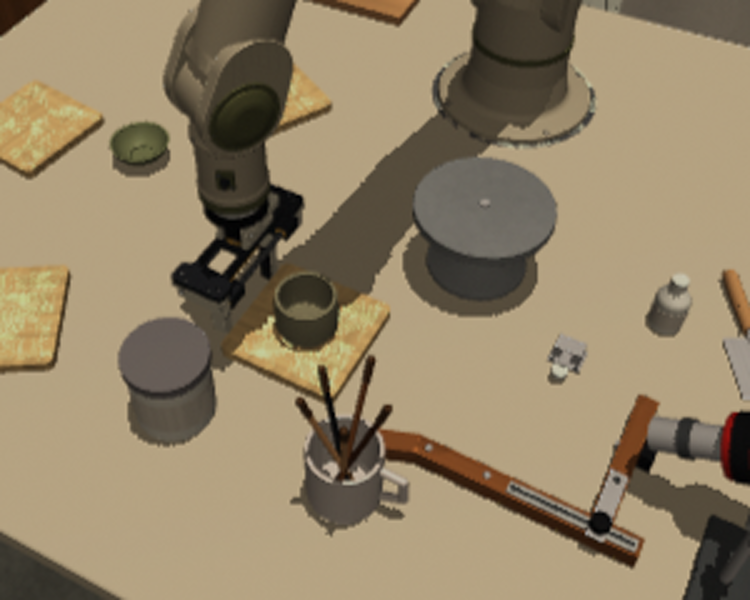

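The scene view shows the gripper behind the board at (240,270) and the pot centred at (306,310). Board corners show at (390,310), (325,397) and (225,348). The wheel and tub are clear, and the mug (345,470) only overlaps in projection. I'll check the lateral offset numerically and keep going.

```bash
cat >> h.py <<'E'
def sc(q,z): # local station coords and world of crop pixels
    w=ray("scene",[(130+x/2.5,100+y/2.5) for x,y in q],z)[:,:2]
    c,s=np.cos(TH),np.sin(TH);l=(w-O)@np.array([[c,-s],[s,c]])
    for a,b,e in zip(q,w,l):print(a,(b*1000).round(1),"local",(e*1000).round(1))
E
python3 - <<'E'
from h import *
print("board");sc([(392,309),(326,397),(223,350)],.015)
print("fence top edge, face side");sc([(420,447),(385,430),(598,512),(500,480)],.025);print("stop");sc([(625,395),(600,470)],.025);print("roller");sc([(560,372)],.02)
E
python3 -m inch '[[0.2,0,0,0,0,0,9.3],[0.3,0,0,0,0,0,9.3],[0.4,0,0,0,0,0,9.3],[0.4,0,0,0,0,0,9.3],[0.4,0,0,0,0,0,9.3]]'| grep -E 'pos|force|rot'
python3 -m inch '[[0.4,0,0,0,0,0,9.3],[0.4,0,0,0,0,0,9.3],[0.4,0,0,0,0,0,9.3],[0.3,0,0,0,0,0,9.3],[0.2,0,0,0,0,0,9.3]]' | grep -E 'pos|force|rot'
```

```text
board
(392, 309) [496.3  16.9] local [ -76.3 -194.8]
(326, 397) [651.3   3.1] local [  79.1 -203.4]
(223, 350) [ 648.3 -140.8] local [  80.8 -347.3]
fence top edge, face side
(420, 447) [668.  129.7] local [ 91.6 -76.3]
(385, 430) [666.   85.9] local [  91.  -120.2]
(598, 512) [654.  327.1] local [ 71.1 120.5]
(500, 480) [665.8 222.7] local [86.3 16.6]
stop
(625, 395) [497.7 312.7] local [-84.7 100.9]
(600, 470) [605.  314.8] local [ 22.5 106.6]
roller
(560, 372) [496.9 235.8] local [-82.9  24.1]
tool_pos: [0.5673, -0.1396, 0.0933]
tool_rot: [179.9, 0.1, 88.0]
contact_force: [-0.2, -5.7, 4.0]
grasp_force: 2.9
tool_pos: [0.5679, -0.1223, 0.0933]
tool_rot: [179.9, 0.1, 88.1]
contact_force: [-0.1, -5.1, 5.1]
grasp_force: 2.9
```

```bash
python3 -m inch '[[0.3,0,0,0,0,0,9.3],[0.4,0,0,0,0,0,9.3],[0.4,0,0,0,0,0,9.3],[0.4,0,0,0,0,0,9.3],[0.4,0,0,0,0,0,9.3]]'| grep -E 'pos|force|rot'
python3 -m inch '[[0.4,0,0,0,0,0,9.3],[0.4,0,0,0,0,0,9.3],[0.4,0,0,0,0,0,9.3],[0.3,0,0,0,0,0,9.3],[0.3,0,0,0,0,0,9.3]]' | grep -E 'pos|force|rot'
python3 -m inch '[[0.3,0,0,0,0,0,9.3],[0.3,0,0,0,0,0,9.3],[0.3,0,0,0,0,0,9.3],[0.3,0,0,0,0,0,9.3],[0.3,0,0,0,0,0,9.3]]' | grep -E 'pos|force|rot'
python3 -m inch '[[0.3,0,0,0,0,0,9.3],[0.3,0,0,0,0,0,9.3],[0.3,0,0,0,0,0,9.3],[0.3,0,0,0,0,0,9.3],[0.2,0,0,0,0,0,9.3]]' | grep -E 'pos|force|rot'
python3 -m inch '[[0.2,0,0,0,0,0,9.3],[0.2,0,0,0,0,0,9.3],[0.2,0,0,0,0,0,9.3],[0.2,0,0,0,0,0,9.3],[0.2,0,0,0,0,0,9.3]]'
```

```text
tool_pos: [0.5685, -0.1035, 0.0933]
tool_rot: [179.9, 0.1, 88.0]
contact_force: [0.1, -6.1, 5.1]
grasp_force: 2.9
tool_pos: [0.5691, -0.0855, 0.0933]
tool_rot: [179.9, 0.1, 88.0]
contact_force: [-0.2, -5.9, 5.1]
grasp_force: 3.0
tool_pos: [0.5695, -0.0706, 0.0933]
tool_rot: [179.9, 0.1, 88.0]
contact_force: [0.0, -5.9, 5.1]
grasp_force: 3.0
tool_pos: [0.57, -0.0564, 0.0933]
tool_rot: [179.9, 0.1, 88.0]
contact_force: [0.5, -5.2, 5.0]
grasp_force: 3.0
clock: 17.97
tool_pos: [0.5703, -0.0466, 0.0933]
tool_rot: [179.9, 0.1, 88.0]
contact_force: [0.2, -6.0, 4.8]
grip_width: 0.0929
grasp_force: 3.0
```

```bash
python3 -m inch '[[0.2,0,0,0,0,0,9.3],[0.2,0,0,0,0,0,9.3],[0.2,0,0,0,0,0,9.3],[0.2,0,0,0,0,0,9.3],[0.2,0,0,0,0,0,9.3]]' | grep -E 'pos|force|rot'
python3 -m inch '[[0.2,0,0,0,0,0,9.3],[0.2,0,0,0,0,0,9.3],[0.2,0,0,0,0,0,9.3],[0.2,0,0,0,0,0,9.3],[0.2,0,0,0,0,0,9.3]]' | grep -E 'pos|force|rot'
python3 -m inch '[[0.2,0,0,0,0,0,9.3],[0.2,0,0,0,0,0,9.3],[0.2,0,0,0,0,0,9.3],[0.2,0,0,0,0,0,9.3],[0.2,0,0,0,0,0,9.3]]' | grep -E 'pos|force|rot'
python3 -m inch '[[0.2,0,0,0,0,0,9.3],[0.2,0,0,0,0,0,9.3],[0.2,0,0,0,0,0,9.3],[0.2,0,0,0,0,0,9.3],[0.2,0,0,0,0,0,9.3]]'
python3 - <<'E'
from h import *
p,d=ctrl.capture("scene");np.savez('s5.npz',p=p,d=d)
cv2.imwrite('pics/s5.png',cv2.resize(p[140:340,210:430,::-1],None,fx=3,fy=3,interpolation=cv2.INTER_CUBIC))
E
```

```text
tool_pos: [0.5695, -0.0389, 0.0932]
tool_rot: [180.0, 0.2, 87.9]
contact_force: [-5.5, -15.0, 7.0]
grasp_force: 7.7
tool_pos: [0.569, -0.0275, 0.0929]
tool_rot: [-179.9, 0.1, 88.0]
contact_force: [-4.0, -8.2, 6.6]
grasp_force: 4.5
tool_pos: [0.5694, -0.0173, 0.0929]
tool_rot: [-179.9, 0.1, 88.1]
contact_force: [-3.7, -8.6, 5.9]
grasp_force: 4.6
clock: 19.63
tool_pos: [0.5697, -0.0074, 0.0929]
tool_rot: [-179.9, 0.1, 88.1]
contact_force: [-4.9, -8.9, 6.5]
grip_width: 0.0929
grasp_force: 4.7
```

View pics/s5.png

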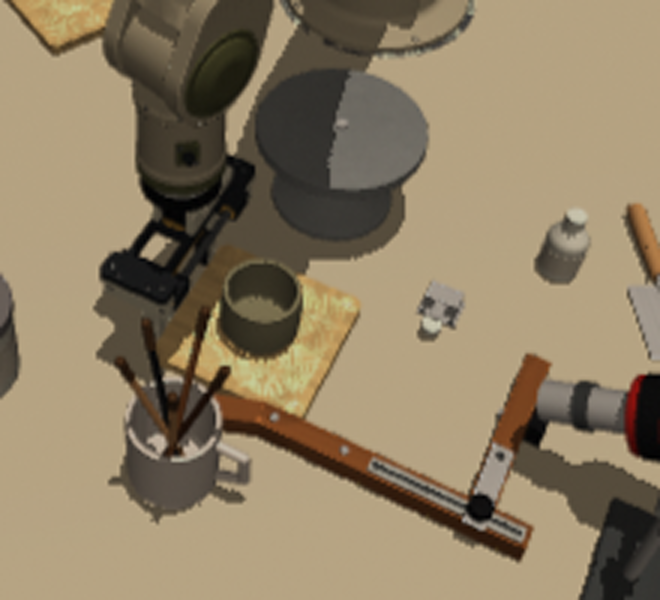

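The board is in the mouth along the fence: leading corner at (307,415) touching the fence face, pot centred at (260,310), roller (430,325) still ahead. The fence gives about 4 N sideways, so I ease 1 mm away from it while pushing on.

```bash
python3 -m inch '[[0.2,-0.05,0,0,0,0,9.3],[0.2,-0.05,0,0,0,0,9.3],[0.2,0,0,0,0,0,9.3],[0.2,0,0,0,0,0,9.3],[0.2,0,0,0,0,0,9.3]]' | grep -E 'pos|force|rot'
python3 -m inch '[[0.2,0,0,0,0,0,9.3],[0.2,0,0,0,0,0,9.3],[0.2,0,0,0,0,0,9.3],[0.2,0,0,0,0,0,9.3],[0.2,0,0,0,0,0,9.3]]' | grep -E 'pos|force|rot'
python3 -m inch '[[0.2,0,0,0,0,0,9.3],[0.2,0,0,0,0,0,9.3],[0.2,0,0,0,0,0,9.3],[0.2,0,0,0,0,0,9.3],[0.2,0,0,0,0,0,9.3]]' | grep -E 'pos|force|rot'
```

```text
tool_pos: [0.57, 0.004, 0.0928]
tool_rot: [-179.9, 0.1, 88.1]
contact_force: [-1.3, -6.7, 2.7]
grasp_force: 3.0
tool_pos: [0.5703, 0.014, 0.0928]
tool_rot: [-179.9, 0.1, 88.1]
contact_force: [-1.3, -5.6, 3.1]
grasp_force: 3.0
tool_pos: [0.5706, 0.0239, 0.0928]
tool_rot: [-179.9, 0.1, 88.1]
contact_force: [-1.8, -6.9, 3.8]
grasp_force: 3.0
```

```bash
python3 -m inch '[[0.2,0,0,0,0,0,9.3],[0.2,0,0,0,0,0,9.3],[0.2,0,0,0,0,0,9.3],[0.2,0,0,0,0,0,9.3],[0.2,0,0,0,0,0,9.3]]' | grep -E 'pos|force|rot'
python3 -m inch '[[0.15,0,0,0,0,0,9.3],[0.15,0,0,0,0,0,9.3],[0.15,0,0,0,0,0,9.3],[0.1,0,0,0,0,0,9.3],[0.1,0,0,0,0,0,9.3]]' | grep -E 'pos|force|rot'
python3 -m inch '[[0.1,0,0,0,0,0,9.3],[0.1,0,0,0,0,0,9.3],[0.1,0,0,0,0,0,9.3],[0.1,0,0,0,0,0,9.3],[0.1,0,0,0,0,0,9.3]]' | grep -E 'pos|force|rot'
```

```text
tool_pos: [0.5709, 0.0339, 0.0928]
tool_rot: [-179.9, 0.1, 88.1]
contact_force: [-2.0, -6.5, 3.1]
grasp_force: 3.1
tool_pos: [0.5712, 0.0404, 0.0928]
tool_rot: [-179.9, 0.1, 88.1]
contact_force: [-2.0, -5.8, 4.1]
grasp_force: 3.1
tool_pos: [0.5713, 0.0453, 0.0928]
tool_rot: [-179.9, 0.1, 88.1]
contact_force: [-1.4, -6.1, 3.2]
grasp_force: 3.1
```

```bash
python3 -m inch '[[0.1,0,0,0,0,0,9.3],[0.1,0,0,0,0,0,9.3],[0.1,0,0,0,0,0,9.3],[0.1,0,0,0,0,0,9.3],[0.1,0,0,0,0,0,9.3]]' | grep -E 'pos|force|rot'
python3 -m inch '[[0.1,0,0,0,0,0,9.3],[0.1,0,0,0,0,0,9.3],[0.1,0,0,0,0,0,9.3],[0.1,0,0,0,0,0,9.3],[0.1,0,0,0,0,0,9.3]]' | grep -E 'pos|force|rot'
```

```text
tool_pos: [0.5715, 0.0504, 0.0928]
tool_rot: [-179.9, 0.1, 88.1]
contact_force: [-1.6, -4.7, 2.9]
grasp_force: 3.1
tool_pos: [0.5716, 0.0553, 0.0928]
tool_rot: [-179.9, 0.1, 88.1]
contact_force: [-1.4, -5.9, 4.1]
grasp_force: 3.1
```

```bash
python3 -m inch '[[0.1,0,0,0,0,0,9.3],[0.1,0,0,0,0,0,9.3],[0.1,0,0,0,0,0,9.3],[0.1,0,0,0,0,0,9.3],[0.1,0,0,0,0,0,9.3]]' | grep -E 'pos|force|rot'
python3 -m inch '[[0.1,0,0,0,0,0,9.3],[0.1,0,0,0,0,0,9.3],[0.1,0,0,0,0,0,9.3],[0.1,0,0,0,0,0,9.3],[0.1,0,0,0,0,0,9.3]]' | grep -E 'pos|force|rot'
```

```text
tool_pos: [0.5717, 0.0593, 0.0928]
tool_rot: [-179.9, 0.1, 88.1]
contact_force: [-2.4, -11.0, 4.5]
grasp_force: 5.1
tool_pos: [0.5717, 0.0636, 0.0928]
tool_rot: [-179.9, 0.2, 88.0]
contact_force: [-2.5, -11.2, 4.6]
grasp_force: 5.9
```

```bash
python3 -m inch '[[0.1,0,0,0,0,0,9.3],[0.1,0,0,0,0,0,9.3],[0.1,0,0,0,0,0,9.3],[0.1,0,0,0,0,0,9.3],[0.1,0,0,0,0,0,9.3]]' | grep -E 'pos|force|rot'
python3 -m inch '[[0.1,0,0,0,0,0,9.3],[0.1,0,0,0,0,0,9.3],[0.1,0,0,0,0,0,9.3],[0.1,0,0,0,0,0,9.3],[0.1,0,0,0,0,0,9.3]]' | grep -E 'pos|force|rot'
```

```text
tool_pos: [0.5718, 0.0685, 0.0928]
tool_rot: [-179.9, 0.2, 88.0]
contact_force: [-3.0, -11.8, 4.9]
grasp_force: 5.9
tool_pos: [0.5719, 0.0736, 0.0928]
tool_rot: [-179.9, 0.2, 88.0]
contact_force: [-2.4, -11.4, 5.7]
grasp_force: 5.5
```

```bash
cat > g.py <<'E'
import sys
from workcell import ctrl
s=ctrl.get_state();f=s["contact_force"];p=s["tool_pos"]
print(round(s["clock"],2),p.round(4),f.round(1),round(s["grasp_force"],1),s["tool_rot"][2].round(2))
sys.exit(abs(f[1])>float(sys.argv[1]))
E
python3 -m inch '[[0.1,0,0,0,0,0,9.3],[0.1,0,0,0,0,0,9.3],[0.1,0,0,0,0,0,9.3],[0.1,0,0,0,0,0,9.3],[0.1,0,0,0,0,0,9.3]]' >/dev/null; python3 g.py 14 &&
python3 -m inch '[[0.1,0,0,0,0,0,9.3],[0.1,0,0,0,0,0,9.3],[0.1,0,0,0,0,0,9.3],[0.1,0,0,0,0,0,9.3],[0.1,0,0,0,0,0,9.3]]' >/dev/null&& python3 g.py 14 &&
python3 -m inch '[[0.1,0,0,0,0,0,9.3],[0.1,0,0,0,0,0,9.3],[0.1,0,0,0,0,0,9.3],[0.1,0,0,0,0,0,9.3],[0.1,0,0,0,0,0,9.3]]' >/dev/null&& python3 g.py 14 &&
python3 -m inch '[[0.1,0,0,0,0,0,9.3],[0.1,0,0,0,0,0,9.3],[0.1,0,0,0,0,0,9.3],[0.1,0,0,0,0,0,9.3],[0.1,0,0,0,0,0,9.3]]' >/dev/null&& python3 g.py 14 &&
python3 -m inch '[[0.1,0,0,0,0,0,9.3],[0.1,0,0,0,0,0,9.3],[0.1,0,0,0,0,0,9.3],[0.1,0,0,0,0,0,9.3],[0.1,0,0,0,0,0,9.3]]' >/dev/null&& python3 g.py 14 &&
python3 -m inch '[[0.1,0,0,0,0,0,9.3],[0.1,0,0,0,0,0,9.3],[0.1,0,0,0,0,0,9.3],[0.1,0,0,0,0,0,9.3],[0.1,0,0,0,0,0,9.3]]' >/dev/null&& python3 g.py 14
python3 - <<'E'
from h import *
p,d=ctrl.capture("scene");np.savez('s6.npz',p=p,d=d)
cv2.imwrite('pics/s6.png',cv2.resize(p[140:340,230:450,::-1],None,fx=3,fy=3,interpolation=cv2.INTER_CUBIC))
E
```

```text
25.1 [0.5721 0.0787 0.0928] [ -3.5 -11.8   5.2] 5.6 87.99False
```

View pics/s6.png

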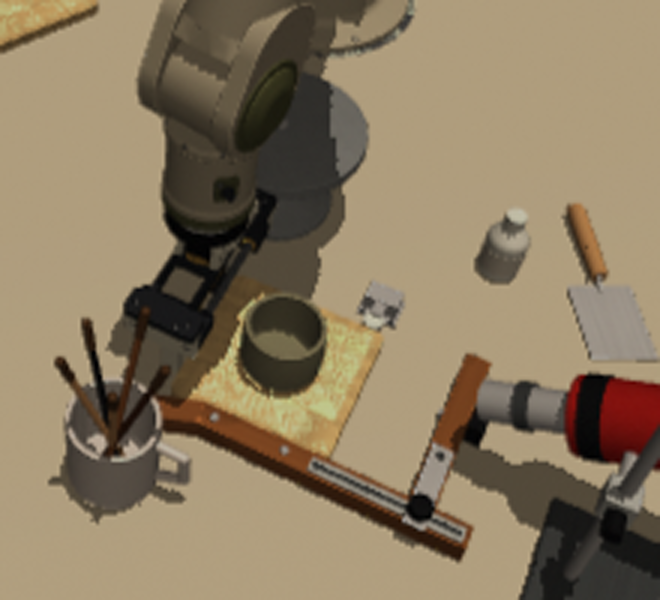

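The board is in past the roller (now behind its edge at (378,325)), lying along the fence, with the pot centred. The stop's face at (455,390) is roughly 65 mm ahead. My guard exited on a type slip, so I fix that and go on.

```bash
sed -i 's/sys.exit(\(.*\))$/sys.exit(int(\1))/' g.py
python3 -m inch '[[0.1,0,0,0,0,0,9.3],[0.1,0,0,0,0,0,9.3],[0.1,0,0,0,0,0,9.3],[0.1,0,0,0,0,0,9.3],[0.1,0,0,0,0,0,9.3]]' >/dev/null&& python3 g.py 14 &&
python3 -m inch '[[0.1,0,0,0,0,0,9.3],[0.1,0,0,0,0,0,9.3],[0.1,0,0,0,0,0,9.3],[0.1,0,0,0,0,0,9.3],[0.1,0,0,0,0,0,9.3]]' >/dev/null&& python3 g.py 14 &&
python3 -m inch '[[0.1,0,0,0,0,0,9.3],[0.1,0,0,0,0,0,9.3],[0.1,0,0,0,0,0,9.3],[0.1,0,0,0,0,0,9.3],[0.1,0,0,0,0,0,9.3]]' >/dev/null&& python3 g.py 14 &&
python3 -m inch '[[0.1,0,0,0,0,0,9.3],[0.1,0,0,0,0,0,9.3],[0.1,0,0,0,0,0,9.3],[0.1,0,0,0,0,0,9.3],[0.1,0,0,0,0,0,9.3]]' >/dev/null&& python3 g.py 14 &&
python3 -m inch '[[0.1,0,0,0,0,0,9.3],[0.1,0,0,0,0,0,9.3],[0.1,0,0,0,0,0,9.3],[0.1,0,0,0,0,0,9.3],[0.1,0,0,0,0,0,9.3]]' >/dev/null&& python3 g.py 14 &&
python3 -m inch '[[0.1,0,0,0,0,0,9.3],[0.1,0,0,0,0,0,9.3],[0.1,0,0,0,0,0,9.3],[0.1,0,0,0,0,0,9.3],[0.1,0,0,0,0,0,9.3]]' >/dev/null&& python3 g.py 14
```

```text
25.57 [0.5723 0.0837 0.0928] [ -3.1 -10.9   4.9] 5.5 88.0
25.98 [0.5725 0.0887 0.0928] [-2.2 -9.9  5.1] 5.5 88.0
26.4 [0.5727 0.0937 0.0928] [ -2.6 -11.    4.2] 5.5 88.0
26.82 [0.5728 0.0987 0.0928] [ -2.3 -11.6   4.9] 5.5 88.0
27.23 [0.573  0.1037 0.0928] [ -3.  -10.7   5.2] 5.4 88.01
27.65 [0.5732 0.1087 0.0928] [ -2.5 -10.9   5.2] 5.4 88.01
```

```bash
python3 -m inch '[[0.04,0,0,0,0,0,9.3],[0.04,0,0,0,0,0,9.3],[0.04,0,0,0,0,0,9.3],[0.04,0,0,0,0,0,9.3],[0.04,0,0,0,0,0,9.3]]' >/dev/null&& python3 g.py 14 &&
python3 -m inch '[[0.04,0,0,0,0,0,9.3],[0.04,0,0,0,0,0,9.3],[0.04,0,0,0,0,0,9.3],[0.04,0,0,0,0,0,9.3],[0.04,0,0,0,0,0,9.3]]' >/dev/null&& python3 g.py 14 &&
python3 -m inch '[[0.04,0,0,0,0,0,9.3],[0.04,0,0,0,0,0,9.3],[0.04,0,0,0,0,0,9.3],[0.04,0,0,0,0,0,9.3],[0.04,0,0,0,0,0,9.3]]' >/dev/null&& python3 g.py 14 &&
python3 -m inch '[[0.04,0,0,0,0,0,9.3],[0.04,0,0,0,0,0,9.3],[0.04,0,0,0,0,0,9.3],[0.04,0,0,0,0,0,9.3],[0.04,0,0,0,0,0,9.3]]' >/dev/null&& python3 g.py 14 &&
python3 -m inch '[[0.04,0,0,0,0,0,9.3],[0.04,0,0,0,0,0,9.3],[0.04,0,0,0,0,0,9.3],[0.04,0,0,0,0,0,9.3],[0.04,0,0,0,0,0,9.3]]' >/dev/null&& python3 g.py 14 &&
python3 -m inch '[[0.04,0,0,0,0,0,9.3],[0.04,0,0,0,0,0,9.3],[0.04,0,0,0,0,0,9.3],[0.04,0,0,0,0,0,9.3],[0.04,0,0,0,0,0,9.3]]' >/dev/null&& python3 g.py 14 &&
python3 -m inch '[[0.04,0,0,0,0,0,9.3],[0.04,0,0,0,0,0,9.3],[0.04,0,0,0,0,0,9.3],[0.04,0,0,0,0,0,9.3],[0.04,0,0,0,0,0,9.3]]' >/dev/null&& python3 g.py 14 &&
python3 -m inch '[[0.04,0,0,0,0,0,9.3],[0.04,0,0,0,0,0,9.3],[0.04,0,0,0,0,0,9.3],[0.04,0,0,0,0,0,9.3],[0.04,0,0,0,0,0,9.3]]' >/dev/null&& python3 g.py 14 &&
python3 -m inch '[[0.04,0,0,0,0,0,9.3],[0.04,0,0,0,0,0,9.3],[0.04,0,0,0,0,0,9.3],[0.04,0,0,0,0,0,9.3],[0.04,0,0,0,0,0,9.3]]' >/dev/null&& python3 g.py 14 &&
python3 -m inch '[[0.04,0,0,0,0,0,9.3],[0.04,0,0,0,0,0,9.3],[0.04,0,0,0,0,0,9.3],[0.04,0,0,0,0,0,9.3],[0.04,0,0,0,0,0,9.3]]' >/dev/null&& python3 g.py 14
```

```text
28.07 [0.5733 0.1107 0.0928] [ -2.8 -10.9   5. ] 5.4 88.01
28.48 [0.5733 0.1128 0.0928] [-2.7 -9.9  5.8] 5.4 88.02
28.9 [0.5734 0.1147 0.0928] [ -2.2 -10.5   5.3] 5.4 88.02
29.32 [0.5735 0.1167 0.0928] [ -1.9 -11.4   5.3] 5.4 88.02
29.73 [0.5735 0.1187 0.0928] [ -2.9 -10.3   4.6] 5.3 88.02
30.15 [0.5736 0.1207 0.0928] [ -2.2 -10.4   5.3] 5.3 88.02
30.57 [0.5737 0.1227 0.0928] [ -1.6 -10.8   5.4] 5.3 88.03
30.98 [0.5738 0.1247 0.0928] [ -3.3 -10.4   4.4] 5.3 88.03
31.4 [0.5738 0.1267 0.0928] [ -2.6 -10.6   5. ] 5.3 88.03
31.82 [0.5739 0.1288 0.0928] [ -3.2 -10.9   5.8] 5.3 88.03
```

```bash
python3 -m inch '[[0.04,0,0,0,0,0,9.3],[0.04,0,0,0,0,0,9.3],[0.04,0,0,0,0,0,9.3],[0.04,0,0,0,0,0,9.3],[0.04,0,0,0,0,0,9.3]]' >/dev/null&& python3 g.py 13.5 &&
python3 -m inch '[[0.04,0,0,0,0,0,9.3],[0.04,0,0,0,0,0,9.3],[0.04,0,0,0,0,0,9.3],[0.04,0,0,0,0,0,9.3],[0.04,0,0,0,0,0,9.3]]' >/dev/null&& python3 g.py 13.5 &&
python3 -m inch '[[0.04,0,0,0,0,0,9.3],[0.04,0,0,0,0,0,9.3],[0.04,0,0,0,0,0,9.3],[0.04,0,0,0,0,0,9.3],[0.04,0,0,0,0,0,9.3]]' >/dev/null&& python3 g.py 13.5 &&
python3 -m inch '[[0.04,0,0,0,0,0,9.3],[0.04,0,0,0,0,0,9.3],[0.04,0,0,0,0,0,9.3],[0.04,0,0,0,0,0,9.3],[0.04,0,0,0,0,0,9.3]]' >/dev/null&& python3 g.py 13.5 &&
python3 -m inch '[[0.04,0,0,0,0,0,9.3],[0.04,0,0,0,0,0,9.3],[0.04,0,0,0,0,0,9.3],[0.04,0,0,0,0,0,9.3],[0.04,0,0,0,0,0,9.3]]' >/dev/null&& python3 g.py 13.5 &&
python3 -m inch '[[0.04,0,0,0,0,0,9.3],[0.04,0,0,0,0,0,9.3],[0.04,0,0,0,0,0,9.3],[0.04,0,0,0,0,0,9.3],[0.04,0,0,0,0,0,9.3]]' >/dev/null&& python3 g.py 13.5 &&
python3 -m inch '[[0.04,0,0,0,0,0,9.3],[0.04,0,0,0,0,0,9.3],[0.04,0,0,0,0,0,9.3],[0.04,0,0,0,0,0,9.3],[0.04,0,0,0,0,0,9.3]]' >/dev/null&& python3 g.py 13.5 &&
python3 -m inch '[[0.04,0,0,0,0,0,9.3],[0.04,0,0,0,0,0,9.3],[0.04,0,0,0,0,0,9.3],[0.04,0,0,0,0,0,9.3],[0.04,0,0,0,0,0,9.3]]' >/dev/null&& python3 g.py 13.5 &&
python3 -m inch '[[0.04,0,0,0,0,0,9.3],[0.04,0,0,0,0,0,9.3],[0.04,0,0,0,0,0,9.3],[0.04,0,0,0,0,0,9.3],[0.04,0,0,0,0,0,9.3]]' >/dev/null&& python3 g.py 13.5 &&
python3 -m inch '[[0.04,0,0,0,0,0,9.3],[0.04,0,0,0,0,0,9.3],[0.04,0,0,0,0,0,9.3],[0.04,0,0,0,0,0,9.3],[0.04,0,0,0,0,0,9.3]]' >/dev/null&& python3 g.py 13.5
```

```text
32.23 [0.574  0.1307 0.0928] [-2.2 -9.9  5.3] 5.3 88.03
32.65 [0.5741 0.1328 0.0928] [ -1.5 -10.6   5.5] 5.3 88.04
33.07 [0.5741 0.1348 0.0928] [ -2.2 -10.8   5.1] 5.3 88.04
33.48 [0.5742 0.1367 0.0928] [-2.1 -9.6  4.7] 5.3 88.04
33.9 [0.5743 0.1388 0.0928] [ -2.7 -10.2   5.5] 5.3 88.04
34.32 [0.5743 0.1408 0.0928] [ -2.4 -10.6   5.6] 5.3 88.04
34.73 [0.5744 0.1428 0.0928] [-2.4 -9.8  5.5] 5.2 88.04
35.15 [0.5745 0.1448 0.0928] [ -1.8 -10.7   5.5] 5.2 88.04
35.57 [0.5746 0.1468 0.0928] [-1.6 -9.7  5.5] 5.2 88.05
35.98 [0.5746 0.1488 0.0928] [ -1.6 -10.6   5.6] 5.2 88.05
```

```bash
python3 -m inch '[[0.04,0,0,0,0,0,9.3],[0.04,0,0,0,0,0,9.3],[0.04,0,0,0,0,0,9.3],[0.04,0,0,0,0,0,9.3],[0.04,0,0,0,0,0,9.3]]' >/dev/null&& python3 g.py 12.5 &&
python3 -m inch '[[0.04,0,0,0,0,0,9.3],[0.04,0,0,0,0,0,9.3],[0.04,0,0,0,0,0,9.3],[0.04,0,0,0,0,0,9.3],[0.04,0,0,0,0,0,9.3]]' >/dev/null&& python3 g.py 12.5 &&
python3 -m inch '[[0.04,0,0,0,0,0,9.3],[0.04,0,0,0,0,0,9.3],[0.04,0,0,0,0,0,9.3],[0.04,0,0,0,0,0,9.3],[0.04,0,0,0,0,0,9.3]]' >/dev/null&& python3 g.py 12.5 &&
python3 -m inch '[[0.04,0,0,0,0,0,9.3],[0.04,0,0,0,0,0,9.3],[0.04,0,0,0,0,0,9.3],[0.04,0,0,0,0,0,9.3],[0.04,0,0,0,0,0,9.3]]' >/dev/null&& python3 g.py 12.5 &&
python3 -m inch '[[0.04,0,0,0,0,0,9.3],[0.04,0,0,0,0,0,9.3],[0.04,0,0,0,0,0,9.3],[0.04,0,0,0,0,0,9.3],[0.04,0,0,0,0,0,9.3]]' >/dev/null&& python3 g.py 12.5 &&
python3 -m inch '[[0.04,0,0,0,0,0,9.3],[0.04,0,0,0,0,0,9.3],[0.04,0,0,0,0,0,9.3],[0.04,0,0,0,0,0,9.3],[0.04,0,0,0,0,0,9.3]]' >/dev/null&& python3 g.py 12.5
```

```text
36.4 [0.5747 0.1505 0.0928] [ -2.2 -11.6   6. ] 5.7 88.04
36.82 [0.5747 0.1523 0.0928] [ -1.9 -11.7   5.7] 5.9 88.03
37.23 [0.5748 0.1542 0.0928] [ -1.3 -11.7   6.3] 6.5 88.03
37.65 [0.5748 0.1544 0.0928] [ -1.6 -18.3   6.8] 9.3 87.97
```

The button was felt from y≈0.1495, then the stop at 0.1544 (18 N, position stalled). I back off gently, rise clear and inspect.

```bash
python3 -m inch '[[0,0,0,0,0,0,9.3],[-0.05,0,0,0,0,0,9.3],[-0.1,0,0,0,0,0,9.3],[-0.15,0,0,0,0,0,9.3],[-0.2,0,0,0,0,0,9.3]]'
python3 -m inch '[[-0.4,0,0,0,0,0,9.3],[-1,0,0,0,0,0,9.3],[-2,0,0,0,0,0,9.3],[-2.5,0,0,0,0,0,9.3],[-1,0,-1,0,0,0,9.3]]'|grep -E 'pos|force'
python3 -m inch '[[0,0,-4,0,0,0,9.3],[0,0,-4,0,0,0,9.3],[-2,0,-4,0,0,0,9.3],[-4,0,-2,0,0,0,9.3],[-4,0,0,0,0,0,9.3]]'|grep -E 'pos|force'
python3 -m inch '[[-4,0,0,0,0,0,9.3],[-4,0,0,0,0,0,9.3],[-4,0,0,0,0,0,9.3],[-4,0,0,0,0,0,9.3],[-4,0,0,0,0,0,9.3]]'|grep -E 'pos|force'
python3 -m inch '[[-4,0,0,0,0,0,9.3],[-4,0,0,0,0,0,9.3],[0,0,0,0,0,0,9.3],[0,0,0,0,0,0,9.3],[0,0,0,0,0,0,9.3]]'|grep -E 'pos|force'
python3 - <<'E'
from h import *
p,d=ctrl.capture("top");np.savez('t7.npz',p=p,d=d)
q,d=ctrl.capture("scene");np.savez('s7.npz',p=q,d=d)
a=cv2.resize(p[100:215,105:210,::-1],(400,438),interpolation=cv2.INTER_CUBIC)
b=cv2.resize(q[215:325,285:385,::-1],(398,438),interpolation=cv2.INTER_CUBIC)
cv2.imwrite('pics/f7.png',np.hstack([a,b]))
E
```

```text
clock: 38.07
tool_pos: [0.575, 0.1536, 0.0927]
tool_rot: [-179.9, 0.0, 88.1]
contact_force: [0.1, 0.4, 0.3]
grip_width: 0.093
grasp_force: 0.0
tool_pos: [0.5724, 0.0819, 0.1019]
contact_force: [-1.0, -0.7, 0.6]
grasp_force: 0.0
tool_pos: [0.5718, -0.0097, 0.2435]
contact_force: [1.8, -1.3, 0.1]
grasp_force: 0.0
tool_pos: [0.5633, -0.212, 0.2395]
contact_force: [1.7, -0.6, 0.1]
grasp_force: 0.0
tool_pos: [0.5609, -0.2898, 0.2389]
contact_force: [0.1, 0.9, 0.2]
grasp_force: 0.0
```

View pics/f7.png

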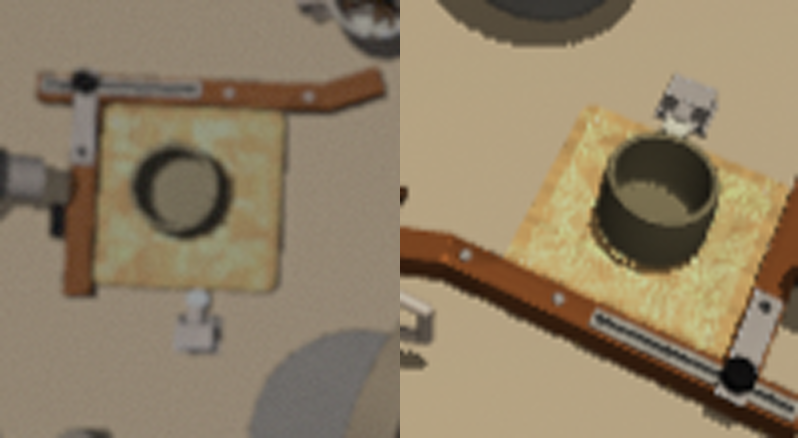

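Both views show the board flush along the fence (top edge) and against the stop (left edge), with the roller touching its edge and the pot upright near the middle. I'll check the angle and the pot offset numerically.

```bash
python3 - <<'E'
from h import *
f=np.load("t7.npz");p=f["p"];d=f["d"]
hsv=cv2.cvtColor(p,cv2.COLOR_RGB2HSV).astype(int);i=ctrl.camera_info("top")
m=(hsv[...,1]>80)&(hsv[...,0]>=14)&(hsv[...,0]<40)&(hsv[...,2]>105)
def line(pts,ax):
    P=ray("top",pts,.015)[:,:2]
    c=np.polyfit(P[:,ax],P[:,1-ax],1);r=P[:,1-ax]-np.polyval(c,P[:,ax]);k=abs(r)<.003
    c=np.polyfit(P[k,ax],P[k,1-ax],1);return c.round(4),k.sum()
lo=[(u,120+np.where(m[120:190,u])[0].max()+.5) for u in range(134,152) if m[120:190,u].any()]
hi=[(u,120+np.where(m[120:190,u])[0].min()-.5) for u in range(136,174) if m[120:190,u].any()]
rt=[(120+np.where(m[v,120:190])[0].max()+.5,v) for v in range(134,170)]
lf=[(120+np.where(m[v,120:190])[0].min()-.5,v) for v in range(134,170)]
print("lower",line(lo,1),"upper",line(hi,1),"right",line(rt,0),"left",line(lf,0))
X=cloud("top",d)[120:190,120:190].reshape(-1,3);W=X[(X[:,2]>.068)&(X[:,2]<.085)]
print("pot",cv2.minEnclosingCircle((W[:,:2]*1000).astype(np.float32)))
# roller now vs start
for n in("top0","t7"):
    q=np.load(n+".npz")["p"];h=cv2.cvtColor(q,cv2.COLOR_RGB2HSV)
    w=np.argwhere((h[165:182,150:165,1]<20));print(n,w.mean(0)+[165,150],len(w))
g=[np.load("top0.npz")["p"],p]
for n,(u0,u1,v0,v1) in dict(bottle=(112,140,205,230),spat=(78,112,195,255)).items(): print(n,np.abs(g[0][v0:v1,u0:u1].astype(int)-g[1][v0:v1,u0:u1]).mean())
E
```

```text
lower (array([0.0787, 0.4766]), np.int64(18)) upper (array([0.0797, 0.6394]), np.int64(11)) right (array([-0.0396,  0.1848]), np.int64(36)) left (array([-0.046 ,  0.3496]), np.int64(32))
pot ((578.0579223632812, 241.08853149414062), 39.0755500793457)
top0 [176.8  156.64] 25
t7 [178.08 156.44] 25
bottle 5.029047619047619
spat 6.521078431372549
```

```bash
python3 -c "
from workcell import ctrl
print(ctrl.close_job(), ctrl.get_state()['clock'])"
```

```text
the job is handed in; nothing more can be done
the job is handed in; nothing more can be done
```

The job is handed in: the board was slid home flush against the fence and the back stop, with the button felt to press in and the roller pushed back about 4 mm. The pot was upright near the middle of the board, the highest push I read was about 18 N, and it took about 40 s; the judge's verdict was not shown.

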